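# Bring the broad ribbon roll to the gift box and hold it there

## Task

Take the broadest of the three ribbon rolls off the ribbon stand by sliding it straight up off its post, carry it to the large flat gift box and finish while still holding it there, level and still, about 10 cm above the middle of the lid, for me to take it from your hand. It is loosely wound and its coils slip out if it tips, so keep it upright all the way; do not set it down, and leave the other two rolls on their posts and the boxes, tools, mug and chocolate where they are.

Things in the scene. Friction and masses are not known exactly. Their poses are not given: they have to be found in the camera images.
- roll_broad: The broad (tallest) one of the three ribbon rolls on the stand: a blue ribbon coil (no flanges) on a card core, 50 mm tall, 62 mm outer diameter, 31 mm hole; 80 to 170 g. Rigid, bears a firm grip (25 N), sits axis-upright on the stand's board round one of the three posts (any of them), 6 mm play all round. Origin: centre of its underside; z is its axis, up. This is the one wanted.
- roll_medium: The middle-width one of the three ribbon rolls on the stand: a blue ribbon coil (no flanges) on a card core, 32 mm tall, 62 mm outer diameter, 31 mm hole; about 80 g. Rigid, bears a firm grip (25 N), sits axis-upright on the stand's board round one of the three posts (any of them), 6 mm play all round. Origin: centre of its underside; z is its axis, up.
- roll_narrow: The narrow (lowest) one of the three ribbon rolls on the stand: a blue ribbon coil (no flanges) on a card core, 16 mm tall, 62 mm outer diameter, 31 mm hole; about 40 g. Rigid, bears a firm grip (25 N), sits axis-upright on the stand's board round one of the three posts (any of them), 6 mm play all round. Origin: centre of its underside; z is its axis, up.
- stand: Ribbon stand: wooden board 96 mm (x) by 330 mm (y), 18 mm thick, heavy, does not move; three plain upright steel posts of 18 mm diameter, 66 mm long, in a row along its y axis at y = -110, 0 and +110 mm. The post tips stand 84 mm above the table; nothing retains the rolls. Origin: centre of the board's underside, on the table.
- gift_box: The large flat gift box, plain cream card with a telescoping lid, closed: 140 mm (x) by 200 mm (y), 42 mm tall, loose, about 0.6 kg. Origin: centre of its underside.
- lid_centre (a point): Middle of the large gift box's lid, on its upper face (42 mm above the table); axes as the box, z up.
- palette_knife: palette knife, blue plastic handle and thin steel blade, 270 mm long, lying flat; loose, not needed, leave it alone. Origin: middle of its length at table height.
- scissors: ribbon scissors, black handles, 180 mm long, lying flat; loose, not needed, leave it alone. Origin: middle of its length at table height.
- small_box: small square gift box of the same card, 90 x 90 x 35 mm; loose, not needed, leave it alone. Origin: centre of its underside.
- mug: white mug, 82 mm wide, 95 mm tall; loose, not needed, leave it alone. Origin: centre of its underside.
- chocolate_bar: cut strip of dark chocolate 130 x 30 x 12 mm; loose, not needed, leave it alone. Origin: centre of its underside.
Mind the look-alikes: they are no part of the job. Leave any orange, red or yellow look-alike of the roll_broad alone.

How it is judged:
By the outcome, as a careful person would: the job done as asked, in the order asked, and still so for the second after the job is handed in, while the arm keeps its last pose, push and grip.
It also fails if it takes over 43 s, if anything falls off the work surface, if the arm or the gripper's body presses on something with over 40 N, if the wrist force passes 120 N, or if a joint passes its speed limit or range.

## Robot

A 7-joint arm with a two-finger parallel gripper is mounted at the origin on the work surface. World frame = base frame: x ahead of the robot, y to its left, z up, the work surface at z = 0. Lengths are in m, angles in degrees, forces in N, time in s.
With the tool pointing down it reaches from about 0.425 to 0.875 m from the base axis. Payload 4.7 kg.
Tool frame: the origin (TCP) lies on the centre line of the jaws, within the pads' length; the fingertips stand 14 mm ahead of it and the grasp point (between the pads) lies 5 mm behind it; z points along the fingers, y is the line along which they close (so a half turn about z gives the same grasp; the last joint's range is limited). The gripper opens to 87 mm and grips with 3 to 60 N. Pads are 19 mm wide; open, the fingers measure 117 mm over their backs; the gripper's body (75 mm by 190 mm) begins 51 mm behind the grasp point.
Start: joints at [67.042, 18.392, -4.016, 83.108, 1.295, 78.541, -3.26], TCP at [0.262, -0.595, 0.237] pointing down, gripper open.
Joint ranges: [-163.93, 163.93], [-17.29, 119.83], [-79.2, 71.16], [3.27, 140.29], [-89.18, 269.18], [5.43, 117.66], [-154.24, 154.24]. Speed limits (degrees/s): [147.25, 147.25, 180, 180, 180, 180, 180].

## Interface

Orientations are given as [roll, pitch, yaw] about the fixed x, y, z axes, in that order (R = Rz(yaw) Ry(pitch) Rx(roll)).
In Python, from cell import env gives the robot as it stands.
- The arm moves only by the tool jog_arm, never from a script. Its argument "motion" is a list that holds one entry, the list of rows, each a list of 7 numbers: the shift along the tool's x, y, z in units of 0.1 m (1.0 is 0.1 m), then the turn, a rotation vector about the tool's x, y, z in units of 180 degrees (1.0 is 180 degrees), then the closure, from 0 (fully open) to 1 (shut). A call has 1 to 5 rows; each row is the pose to reach, as a shift and turn from the pose commanded when the call began, along the tool's axes at that moment, turning the shorter way round; what a row does not reach only later rows make up. A row lasts 1/10 s, in which the tool goes at most 50 mm and 8.59 degrees, less where a joint would pass 70% of its speed; a pose out of reach is approached as far as the arm can. A call with a number of a shift or a turn outside -1 to 1 is refused whole. A call with a gripper value outside its range is refused whole. The fingers move at their own pace and stop on an object; "grip_force" is the grip in N (left out, the last holds). Time passes only in rows, so rows that repeat a pose let the fingers close. It gives the time, the measured TCP pose, the force, the opening and the grip force at its end, in the units of the state.
- env.get_obs(): the state, without advancing time (a new reading comes with each control period).
- env.read_camera(name): name is "scene" or "top" or "wrist"; returns (picture, depth): 400x640x3 uint8, red, green, blue; 400x640 float32, m along the optical axis (not along the pixel's ray), 0 where there is no reading.
- env.camera_info(name): a dict with "camera_matrix" (3x3 intrinsics, pixels), "origin" and "orientation" of the camera in the world; the wrist camera has in their place "mount" (4x4, takes a point from camera to tool coordinates, whose origin is the TCP and whose axes are the flange's). Camera axes: x right, y down, z forward; pixel columns grow to the right and rows downward; lengths in m; the calibration is good to about 2 mm. A picture is of the moment at which its call begins: read the wrist's pose just before it. camera_info takes no time and is no camera call.
- env.sign_off(): hands the job in; it is judged then, once.
The state is a dict: "time_s": time; "qpos": joint angles; "joint_velocities": joint speeds; "effort": joint torques, N m; "tool_pos": TCP position; "tool_rot": TCP orientation; "force": force on the tool from outside, world axes, zero at the start; "wrist_torque": the same for the moment, N m; "grip_width": finger opening in m; "grasp_force": force on a finger pad.
Only numpy, scipy, OpenCV 4.12 (cv2) and the standard library are available. Lean on these libraries where they do the work, as an engineer would, in place of code of your own. Each camera call takes 0.05 s, during which the arm holds its last target. There are 200 camera calls.

## Working session

There is one attempt and no reset: what is moved stays moved. The work goes in short steps, Python scripts to look and compute and a tool call to move; the robot and the scene stay as the last step left them, time stands still between calls to the robot, and variables do not carry over. Pictures are saved under pics/ and viewed, at most 10 in all, crops included, and the job is handed in when it is done.

Besides the shell and the picture viewer there is one more tool, called after "Request:" by a JSON object that holds its "method" and its "body", one argument or row to a line. jog_arm: Moves the arm, as the interface text tells. Shifts and turns lie within -1 to 1; 1 stands for 0.1 m of shift or 180 degrees of turn. Its arguments: {"type":"object","properties":{"motion":{"type":"array","items":{"type":"array","items":{"type":"array","items":{"type":"number"}}}},"grip_force":{"type":"number"}},"required":["motion"]}

```bash
mkdir -p pics; cat > h.py <<'E'
import numpy as np, cv2
from scipy.spatial.transform import Rotation as R
from cell import env
def save(n,f):
    p,d=env.read_camera(n); cv2.imwrite(f,cv2.cvtColor(p,cv2.COLOR_RGB2BGR)); np.savez(f[:-4],p=p,d=d); return p,d
E
python3 - <<'E'
from h import *
o=env.get_obs(); print(o)
for n in("scene","top"):
    save(n,f"pics/{n}0.png"); print(env.camera_info(n))
print(env.camera_info("wrist"))
E
```

```text
{'time_s': 0.0, 'qpos': array([67.04341411, 18.43841198, -4.01428171, 83.1722899 ,  1.29319172,
       78.54147968, -3.2607552 ]), 'joint_velocities': array([ 0.08749623,  0.06284192,  0.02132617,  0.10638334, -0.0111234 ,
        0.00664104, -0.06783641]), 'effort': array([-5.03824904e-04, -4.91292679e+01, -4.04128404e-01, -3.12524593e+01,
       -6.39816304e-02,  4.37782297e-02,  1.80176758e-04]), 'tool_pos': array([ 0.26168178, -0.59443929,  0.23549154]), 'tool_rot': array([-1.79892953e+02,  4.30309495e-03,  2.37639796e+01]), 'force': array([-0.38594701,  0.58157148, -0.81665563]), 'wrist_torque': array([ 0.01300348, -0.00145778, -0.03045139]), 'grasp_force': 0.0, 'grip_width': 0.0868971014630913}
{'camera_matrix': array([[383.01165138,   0.        , 319.65152512],
       [  0.        , 383.01165138, 201.49484184],
       [  0.        ,   0.        ,   1.        ]]), 'origin': array([1.32159147, 0.24852706, 0.70837858]), 'orientation': array([-129.72506783,    1.255943  ,  102.16085431])}
{'camera_matrix': array([[492.7275273 ,   0.        , 316.83861778],
       [  0.        , 492.7275273 , 196.46018676],
       [  0.        ,   0.        ,   1.        ]]), 'origin': array([0.36113877, 0.0840689 , 1.52593222]), 'orientation': array([-1.71997971e+02, -1.44002663e-01, -9.04089091e+01])}
{'camera_matrix': array([[323.90563958,   0.        , 317.97789692],
       [  0.        , 323.90563958, 201.31917261],
       [  0.        ,   0.        ,   1.        ]]), 'mount': array([[ 8.09496020e-04, -9.57895047e-01, -2.87117438e-01,
         7.92515453e-02],
       [ 9.99999545e-01,  6.30478230e-04,  7.15956784e-04,
         6.42673765e-04],
       [-5.04790163e-04, -2.87117887e-01,  9.57895122e-01,
        -1.47796791e-01],
       [ 0.00000000e+00,  0.00000000e+00,  0.00000000e+00,
         1.00000000e+00]])}
```

View pics/scene0.png

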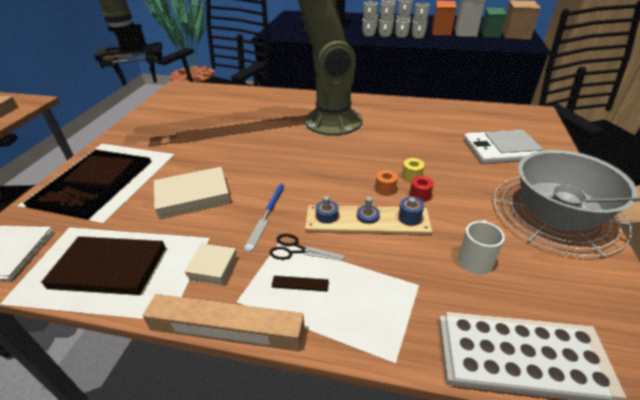

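View pics/top0.png

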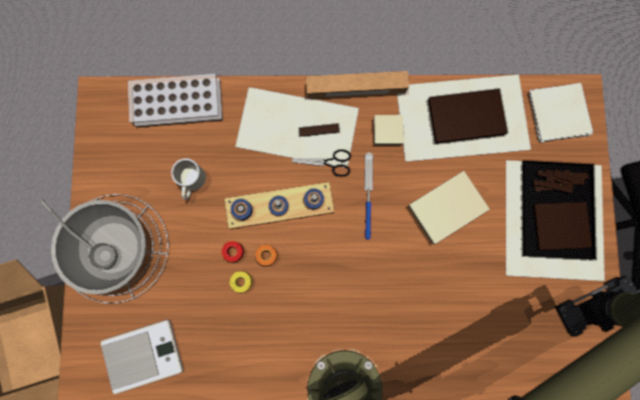

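The scene view shows the three blue rolls at about (327,211), (368,212) and (411,211). The tallest is the right one, which is at (241,209) in the top view. The large gift box is at (449,208) in the top view, with the knife (368,195) between it and the stand.

```bash
cat >> h.py <<'E'
def cam(n):
    c=env.camera_info(n); K=c["camera_matrix"]
    if n=="wrist":
        o=env.get_obs(); T=np.eye(4); T[:3,:3]=R.from_euler("xyz",o["tool_rot"],degrees=True).as_matrix(); T[:3,3]=o["tool_pos"]; T=T@c["mount"]
        return K,T[:3,:3],T[:3,3]
    return K,R.from_euler("xyz",c["orientation"],degrees=True).as_matrix(),c["origin"]
def rays(uv,c,z):
    K,r,t=c; d=np.c_[np.atleast_2d(uv).astype(float),np.ones(len(np.atleast_2d(uv)))]@np.linalg.inv(K).T@r.T
    return t+d*((z-t[2])/d[:,2])[:,None]
def pts(d,c,m):
    K,r,t=c; v,u=np.nonzero(m&(d>0)); p=np.c_[u,v,np.ones(len(u))]@np.linalg.inv(K).T*d[v,u][:,None]
    return p@r.T+t
E
python3 - <<'E'
from h import *
for n,roi in(("top",(160,240,215,345)),("scene",(190,240,300,440))):
    f=np.load(f"pics/{n}0.npz"); p,d=f["p"],f["d"]; c=cam(n)
    hsv=cv2.cvtColor(p,cv2.COLOR_RGB2HSV)
    m=cv2.inRange(hsv,(105,70,20),(135,255,255)); k=np.zeros_like(m); a,b,e,g=roi; k[a:b,e:g]=m[a:b,e:g]
    k=cv2.morphologyEx(k,cv2.MORPH_CLOSE,np.ones((5,5)))
    N,L,S,C=cv2.connectedComponentsWithStats(k)
    for i in range(1,N):
        if S[i,4]<40: continue
        P=pts(d,c,L==i); z=np.percentile(P[:,2],[5,50,95]); 
        (q,_,_)=cv2.fitEllipse(max(cv2.findContours((L==i).astype('u1'),0,1)[0],key=len))
        print(n,S[i],C[i],"z",z.round(3),"med",np.median(P,0).round(3),[rays(q,c,h)[0,:2].round(4) for h in(.034,.05,.068)])
    if n=="top":
        m=cv2.inRange(hsv,(15,20,150),(40,130,255)); k=np.zeros_like(m); k[160:260,395:500]=m[160:260,395:500]
        cn=max(cv2.findContours(k,0,2)[0],key=cv2.contourArea); rect=cv2.minAreaRect(cn)
        B=rays(cv2.boxPoints(rect),c,.042); ctr=rays(rect[0],c,.042)
        print("box",rect,B.round(3),ctr,[np.linalg.norm(B[i]-B[i-1]) for i in(0,1)])
        mm=np.zeros_like(k);cv2.drawContours(mm,[cn],-1,1,-1); P=pts(d,c,cv2.erode(mm,np.ones((5,5)))>0); print(np.median(P,0))
        k=np.zeros_like(m); m=cv2.inRange(hsv,(15,60,150),(30,180,255)); k[175:235,218:340]=m[175:235,218:340]
        cn=np.vstack([x for x in cv2.findContours(k,0,2)[0] if cv2.contourArea(x)>30]); rect=cv2.minAreaRect(cn); B=rays(cv2.boxPoints(rect),c,.018)
        print("stand",rect,B.round(3),rays(rect[0],c,.018),[np.linalg.norm(B[i]-B[i-1]) for i in(0,1)])
E
```

```text
top [305 189  18  20 105] [313.40952381 199.84761905] z [0.045 0.049 0.054] med [0.554 0.091 0.049] [array([0.5647, 0.0892]), array([0.5625, 0.0891]), array([0.5601, 0.0891])]
top [270 197  17  18 102] [278.44117647 206.03921569] z [0.029 0.033 0.039] med [0.54  0.195 0.033] [array([0.544, 0.197]), array([0.542 , 0.1958]), array([0.5398, 0.1944])]
top [232 200  19  19 130] [242.03846154 209.96923077] z [0.06  0.067 0.072] med [0.524 0.299 0.067] [array([0.5338, 0.3098]), array([0.5319, 0.3074]), array([0.5299, 0.3047])]
box ((449.26629638671875, 206.46336364746094), (47.79237365722656, 65.36964416503906), 57.7243537902832) [[ 0.546 -0.2    0.042]
 [ 0.652 -0.374  0.042]
 [ 0.527 -0.445  0.042]
 [ 0.423 -0.273  0.042]] [[ 0.53633369 -0.32280098  0.042     ]] [np.float64(0.14261735315918125), np.float64(0.20345801632689176)]
[ 0.5352316  -0.32255635  0.04072992]
stand ((278.5658874511719, 204.74331665039062), (31.511377334594727, 108.11853790283203), 81.19320678710938) [[0.572 0.369 0.018]
 [0.622 0.039 0.018]
 [0.524 0.025 0.018]
 [0.476 0.353 0.018]] [[0.54810395 0.19692689 0.018     ]] [np.float64(0.09776949319491139), np.float64(0.33422411741023883)]
scene [400 198  23  26 343] [410.43440233 213.33819242] z [0.028 0.054 0.067] med [0.56  0.307 0.054] [array([0.5214, 0.3092]), array([0.5404, 0.3078]), array([0.5618, 0.3061])]
scene [317 202  20  20 207] [326.91304348 214.24637681] z [0.027 0.044 0.049] med [0.591 0.097 0.044] [array([0.5641, 0.0893]), array([0.5821, 0.0931]), array([0.6023, 0.0974])]
scene [358 207  21  15 126] [367.6984127  216.21428571] z [0.026 0.031 0.034] med [0.568 0.201 0.031] [array([0.5549, 0.1988]), array([0.5731, 0.2   ]), array([0.5935, 0.2013])]
```

The broad roll is on the +y post, with its top measured at z ≈ 0.067. The ring fit gives (0.530, 0.305) and the stand geometry gives (0.532, 0.306). The stand is yawed 8.5°. The lid centre is at (0.536, -0.323), measured 143 x 203 mm. I'll grip across the board at yaw 98.5, clear of the neighbouring roll.

Request:
{"method": "jog_arm", "body": {
  "motion": [
    [[0.86,-0.71,0,0,0,-0.235,0],[0.86,-0.71,0,0,0,-0.235,0],[0.86,-0.71,0,0,0,-0.235,0],[0.86,-0.71,0,0,0,-0.235,0],[0.86,-0.71,0,0,0,-0.235,0]]
  ]
}}

```text
time_s: 0.6
tool_pos: [0.3124, -0.4943, 0.2363]
tool_rot: [-180.0, -0.0, 66.5]
force: [0.1, 0.3, 0.1]
grip_width: 0.0869
grasp_force: 0.0
```

Request:
{"method": "jog_arm", "body": {
  "motion": [
    [[0.77,0.75,0,0,0,-0.18,0],[0.77,0.75,0,0,0,-0.18,0],[0.77,0.75,0,0,0,-0.18,0],[0.77,0.75,0,0,0,-0.18,0],[0.77,0.75,0,0,0,-0.18,0]]
  ]
}}

```text
time_s: 1.1
tool_pos: [0.4121, -0.4547, 0.2359]
tool_rot: [-180.0, -0.1, 98.6]
force: [-1.8, -0.8, 0.5]
grip_width: 0.0871
grasp_force: 0.0
```

Request:
{"method": "jog_arm", "body": {
  "motion": [
    [[0.3,0.1,0,0,0,0,0],[0.6,0.2,0,0,0,0,0],[0.92,0.29,0,0,0,0,0]]
  ]
}}

```text
time_s: 1.4
tool_pos: [0.4264, -0.3596, 0.2361]
tool_rot: [-180.0, -0.0, 98.2]
force: [0.7, 0.2, -0.1]
grip_width: 0.0871
grasp_force: 0.0
```

Request:
{"method": "jog_arm", "body": {
  "motion": [
    [[0.3,0.1,0,0,0,0,0],[0.6,0.2,0,0,0,0,0],[0.92,0.29,0,0,0,0,0]]
  ]
}}

```text
time_s: 1.7
tool_pos: [0.4416, -0.2641, 0.2364]
tool_rot: [-180.0, 0.0, 98.2]
force: [0.7, 0.1, 1.0]
grip_width: 0.0869
grasp_force: 0.0
```

Request:
{"method": "jog_arm", "body": {
  "motion": [
    [[0.3,0.1,0,0,0,0,0],[0.6,0.2,0,0,0,0,0],[0.92,0.29,0,0,0,0,0]]
  ]
}}

```text
time_s: 2.0
tool_pos: [0.4569, -0.169, 0.2365]
tool_rot: [-180.0, 0.0, 98.2]
force: [0.9, -0.8, -0.3]
grip_width: 0.087
grasp_force: 0.0
```

Request:
{"method": "jog_arm", "body": {
  "motion": [
    [[0.3,0.1,0,0,0,0,0],[0.6,0.2,0,0,0,0,0],[0.92,0.29,0,0,0,0,0]]
  ]
}}

```text
time_s: 2.3
tool_pos: [0.4721, -0.0738, 0.2365]
tool_rot: [180.0, 0.0, 98.2]
force: [0.4, 0.3, 0.1]
grip_width: 0.0871
grasp_force: 0.0
```

Request:
{"method": "jog_arm", "body": {
  "motion": [
    [[0.3,0.1,0,0,0,0,0],[0.6,0.2,0,0,0,0,0],[0.92,0.29,0,0,0,0,0]]
  ]
}}

```text
time_s: 2.6
tool_pos: [0.4874, 0.0213, 0.2365]
tool_rot: [180.0, 0.0, 98.2]
force: [1.6, -0.0, -0.0]
grip_width: 0.0872
grasp_force: 0.0
```

Request:
{"method": "jog_arm", "body": {
  "motion": [
    [[0.3,0.1,0,0,0,0,0],[0.6,0.2,0,0,0,0,0],[0.92,0.29,0,0,0,0,0]]
  ]
}}

```text
time_s: 2.9
tool_pos: [0.5028, 0.1164, 0.2365]
tool_rot: [180.0, 0.0, 98.2]
force: [0.3, 0.1, -0.3]
grip_width: 0.0866
grasp_force: 0.0
```

Request:
{"method": "jog_arm", "body": {
  "motion": [
    [[0.3,0.1,0,0,0,0,0],[0.6,0.2,0,0,0,0,0],[0.92,0.29,0,0,0,0,0]]
  ]
}}

```text
time_s: 3.2
tool_pos: [0.5182, 0.2115, 0.2363]
tool_rot: [-180.0, 0.1, 98.1]
force: [0.2, -0.1, 0.5]
grip_width: 0.0869
grasp_force: 0.0
```

Request:
{"method": "jog_arm", "body": {
  "motion": [
    [[0.3,0.1,0,0,0,0,0],[0.6,0.2,0,0,0,0,0],[0.92,0.29,0,0,0,0,0],[0.92,0.29,0,0,0,0,0],[0.92,0.29,0,0,0,0,0]]
  ]
}}

```text
time_s: 3.7
tool_pos: [0.5326, 0.3068, 0.2359]
tool_rot: [-179.9, 0.0, 98.4]
force: [-0.5, 0.1, -0.6]
grip_width: 0.0873
grasp_force: 0.0
```

```bash
python3 - <<'E'
from h import *
c=cam("wrist"); p,d=save("wrist","pics/w1.png"); np.savez("pics/w1c",K=c[0],r=c[1],t=c[2])
hsv=cv2.cvtColor(p,cv2.COLOR_RGB2HSV); m=cv2.inRange(hsv,(105,60,15),(135,255,255)); m=cv2.morphologyEx(m,cv2.MORPH_CLOSE,np.ones((5,5)))
N,L,S,C=cv2.connectedComponentsWithStats(m)
for i in range(1,N):
    if S[i,4]<150: continue
    P=pts(d,c,L==i); z=np.percentile(P[:,2],95); T=P[abs(P[:,2]-z)<.006]
    q,r=cv2.minEnclosingCircle(T[:,:2].astype('f4')); print(S[i],z.round(4),np.median(P,0).round(3),"top circle",np.round(q,4),round(r,4))
# points above roll top: post tip
m2=np.ones(d.shape,bool); P=pts(d,c,m2); T=P[(P[:,2]>.076)&(P[:,2]<.092)&(np.hypot(P[:,0]-.532,P[:,1]-.306)<.03)]; print("tip",len(T),T.mean(0),np.ptp(T,0))
E
```

```text
[ 288  151   60   64 1800] 0.0687 [0.532 0.315 0.067] top circle [0.5323 0.3064] 0.0306
[291 242  49  38 879] 0.0347 [0.541 0.213 0.033] top circle [0.5454 0.198 ] 0.0303
[535 250  64  32 646] 0.3127 [0.593 0.353 0.307] top circle [0.5909 0.3531] 0.0099
[ 50 252  58  39 626] 0.3143 [0.465 0.334 0.308] top circle [0.468 0.335] 0.0082
[106 252  27  44 452] 0.3148 [0.477 0.336 0.308] top circle [0.48   0.3344] 0.0027
[127 252  29  16 174] 0.3047 [0.478 0.336 0.299] top circle [0.4777 0.335 ] 0.0034
[498 252  41  35 336] 0.3135 [0.582 0.352 0.304] top circle [0.5783 0.3512] 0.0033
[  7 254  42  35 388] 0.315 [0.455 0.333 0.309] top circle [0.4554 0.3326] 0.0069
[595 270  35  18 175] 0.3146 [0.6   0.354 0.312] top circle [0.6001 0.3539] 0.0067
[  0 291  20  32 245] 0.3161 [0.454 0.325 0.315] top circle [0.4531 0.3265] 0.0052
[609 298  22  36 165] 0.3166 [0.602 0.346 0.315] top circle [0.604  0.3458] 0.007
[120 305  24  26 194] 0.3158 [0.481 0.326 0.315] top circle [0.4821 0.3253] 0.0051
[ 132  310  137   83 2080] 0.3328 [0.501 0.327 0.327] top circle [0.5046 0.3282] 0.0139
[ 13 312  37  6
[... 368 characters left out ...]
p circle [0.5737 0.3407] 0.0224
[ 99 325  29  29 204] 0.3161 [0.479 0.321 0.315] top circle [0.4786 0.3204] 0.0048
[  47  329  130   71 2129] 0.3345 [0.482 0.324 0.33 ] top circle [0.4888 0.3262] 0.0139
[  0 351  20  23 150] 0.3303 [0.465 0.324 0.329] top circle [0.4654 0.3241] 0.0029
[ 257  355  144   45 2363] 0.3351 [0.531 0.332 0.331] top circle [0.5322 0.3319] 0.0145
[402 363  30  27 282] 0.3335 [0.549 0.335 0.332] top circle [0.5495 0.3343] 0.0033
[ 33 377  17  23 167] 0.3348 [0.476 0.323 0.334] top circle [0.4758 0.3236] 0.0028
[  0 378  27  22 160] 0.3346 [0.47  0.323 0.333] top circle [0.4701 0.3228] 0.0035
tip 265 [0.53146821 0.30492952 0.08276964] [0.01740251 0.01714246 0.00926591]
```

View pics/w1.png

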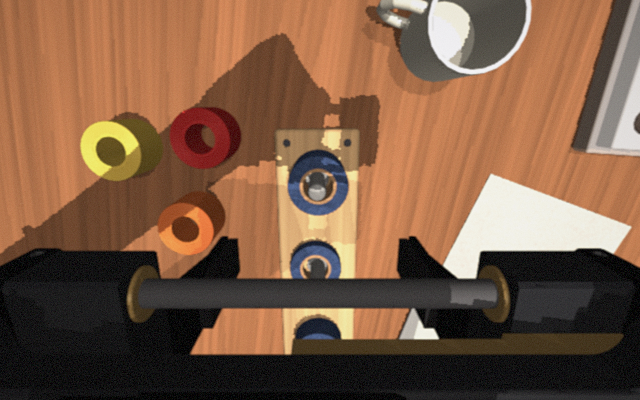

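The wrist view shows the broad roll at (318,182) round its post, mug and look-alikes off to the sides. The roll centre is (0.5323, 0.3064) with its top at 0.0687, so the TCP is within 0.5 mm. Descending.

Request:
{"method": "jog_arm", "body": {
  "motion": [
    [[0,0,0.3,0,0,0,0],[0,0,0.6,0,0,0,0],[0,0,0.8,0,0,0,0],[0,0,1.0,0,0,0,0]]
  ]
}}

```text
time_s: 4.15
tool_pos: [0.5336, 0.3038, 0.1354]
tool_rot: [-180.0, 0.1, 98.2]
force: [0.0, -0.5, -0.4]
grip_width: 0.0869
grasp_force: 0.0
```

Request:
{"method": "jog_arm", "body": {
  "motion": [
    [[0,0,0.2,0,0,0,0],[0,0,0.4,0,0,0,0],[0,0,0.6,0,0,0,0],[0,0,0.8,0,0,0,0],[0,0,0.94,0,0,0,0]]
  ]
}}

```text
time_s: 4.65
tool_pos: [0.5334, 0.3038, 0.0412]
tool_rot: [-179.9, 0.1, 98.2]
force: [-0.3, -0.8, -1.0]
grip_width: 0.0871
grasp_force: 0.0
```

Request:
{"method": "jog_arm", "body": {
  "motion": [
    [[0,0,0,0,0,0,0],[0,0,0,0,0,0,0],[0,0,0,0,0,0,0]]
  ]
}}

```text
time_s: 4.95
tool_pos: [0.5338, 0.307, 0.0438]
tool_rot: [179.9, -0.0, 98.4]
force: [0.8, 0.0, -0.1]
grip_width: 0.0871
grasp_force: 0.0
```

Request:
{"method": "jog_arm", "body": {
  "motion": [
    [[0,0,0,0,0,0,1],[0,0,0,0,0,0,1],[0,0,0,0,0,0,1],[0,0,0,0,0,0,1],[0,0,0,0,0,0,1]]
  ],
  "grip_force": 20
}}

```text
time_s: 5.45
tool_pos: [0.5329, 0.3069, 0.0427]
tool_rot: [-180.0, 0.0, 98.5]
force: [-0.2, -0.3, 1.3]
grip_width: 0.0615
grasp_force: 20.0
```

Request:
{"method": "jog_arm", "body": {
  "motion": [
    [[0,0,0,0,0,0,1],[0,0,0,0,0,0,1],[0,0,0,0,0,0,1],[0,0,0,0,0,0,1],[0,0,0,0,0,0,1]]
  ]
}}

```text
time_s: 5.95
tool_pos: [0.5328, 0.3069, 0.0426]
tool_rot: [-180.0, 0.0, 98.5]
force: [-2.0, -0.8, 3.5]
grip_width: 0.0616
grasp_force: 20.0
```

The fingers have stopped on 62 mm at 20 N. Next a slow vertical lift, with a check partway.

Request:
{"method": "jog_arm", "body": {
  "motion": [
    [[0,0,-0.05,0,0,0,1],[0,0,-0.12,0,0,0,1],[0,0,-0.2,0,0,0,1],[0,0,-0.28,0,0,0,1],[0,0,-0.35,0,0,0,1]]
  ]
}}

```text
time_s: 6.45
tool_pos: [0.5332, 0.307, 0.0785]
tool_rot: [180.0, -0.0, 98.5]
force: [-0.5, -1.1, -1.2]
grip_width: 0.0613
grasp_force: 20.0
```

```bash
cat > chk.py <<'E'
from h import *
import sys
# held roll seen from 'scene' and 'top': blue blob near the tool
o=env.get_obs(); print(o["tool_pos"].round(4),o["tool_rot"].round(2),o["grip_width"],o["grasp_force"],o["force"].round(1),o["time_s"])
for n in("scene","top"):
    c=cam(n); p,d=save(n,f"pics/{sys.argv[1]}_{n}.png"); m=cv2.inRange(cv2.cvtColor(p,cv2.COLOR_RGB2HSV),(105,60,15),(135,255,255))
    P=pts(d,c,m>0); q=P[(np.hypot(*(P[:,:2]-o["tool_pos"][:2]).T)<.06)&(P[:,2]<o["tool_pos"][2]+.04)&(P[:,2]>.015)]
    if len(q): print(n,len(q),np.percentile(q,[2,50,98],axis=0).round(3).tolist())
c=cam("scene"); K,r,t=c; uv=K@(r.T@(o["tool_pos"]-t)); uv=(uv/uv[2])[:2].astype(int); print(uv)
im=cv2.imread(f"pics/{sys.argv[1]}_scene.png"); u,v=uv; a=max(v-60,0);b=max(u-80,0)
cv2.imwrite(f"pics/{sys.argv[1]}_crop.png",cv2.resize(im[a:a+130,b:b+160],None,fx=4,fy=4,interpolation=cv2.INTER_CUBIC)); print("crop origin",b,a)
E
python3 chk.py a
```

```text
[0.5332 0.307  0.0785] [ 1.7995e+02 -1.0000e-02  9.8460e+01] 0.061255907956689795 19.99959480104735 [-0.5 -1.1 -1.2] 6.45
scene 121 [[0.549, 0.28, 0.058], [0.562, 0.297, 0.074], [0.577, 0.332, 0.095]]
[412 199]
crop origin 332 139
```

View pics/a_crop.png

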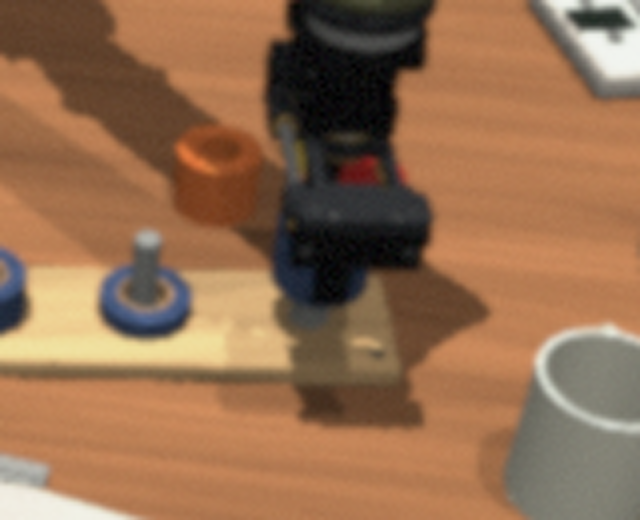

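The crop shows the blue roll held between the fingers at (325,275), level, with its post showing beneath it. Lifting the rest of the way, clear of the post.

Request:
{"method": "jog_arm", "body": {
  "motion": [
    [[0,0,-0.12,0,0,0,1],[0,0,-0.28,0,0,0,1],[0,0,-0.44,0,0,0,1],[0,0,-0.6,0,0,0,1],[0,0,-0.7,0,0,0,1]]
  ]
}}

```text
time_s: 7.05
tool_pos: [0.5336, 0.3074, 0.15]
tool_rot: [179.9, -0.0, 98.5]
force: [-0.4, -0.4, -1.1]
grip_width: 0.0617
grasp_force: 20.0
```

Request:
{"method": "jog_arm", "body": {
  "motion": [
    [[0,0,-0.14,0,0,0,1],[0,0,-0.28,0,0,0,1],[0,0,-0.42,0,0,0,1],[0,0,-0.5,0,0,0,1],[0,0,-0.5,0,0,0,1]]
  ]
}}

```text
time_s: 7.55
tool_pos: [0.5335, 0.3074, 0.199]
tool_rot: [179.9, -0.0, 98.5]
force: [-0.6, 0.1, -1.7]
grip_width: 0.0612
grasp_force: 20.0
```

Request:
{"method": "jog_arm", "body": {
  "motion": [
    [[-0.1,-0.01,0,0,0,0,1],[-0.25,-0.03,0,0,0,0,1],[-0.45,-0.06,0,0,0,0,1],[-0.67,-0.1,0,0,0,0,1],[-0.89,-0.13,0,0,0,0,1]]
  ]
}}

```text
time_s: 8.05
tool_pos: [0.5325, 0.2149, 0.1964]
tool_rot: [-179.9, 0.0, 98.5]
force: [0.1, 0.7, -1.0]
grip_width: 0.0614
grasp_force: 20.0
```

Request:
{"method": "jog_arm", "body": {
  "motion": [
    [[-0.18,-0.03,0,0,0,0,1],[-0.36,-0.05,0,0,0,0,1],[-0.54,-0.08,0,0,0,0,1],[-0.72,-0.1,0,0,0,0,1],[-0.89,-0.13,0,0,0,0,1]]
  ]
}}

```text
time_s: 8.55
tool_pos: [0.5328, 0.1249, 0.1965]
tool_rot: [-179.9, 0.0, 98.4]
force: [0.0, 0.7, -1.2]
grip_width: 0.0615
grasp_force: 20.0
```

Request:
{"method": "jog_arm", "body": {
  "motion": [
    [[-0.18,-0.03,0,0,0,0,1],[-0.36,-0.05,0,0,0,0,1],[-0.54,-0.08,0,0,0,0,1],[-0.72,-0.1,0,0,0,0,1],[-0.89,-0.13,0,0,0,0,1]]
  ]
}}

```text
time_s: 9.05
tool_pos: [0.5328, 0.0351, 0.1965]
tool_rot: [-179.9, 0.0, 98.4]
force: [-0.4, -0.7, -1.3]
grip_width: 0.0612
grasp_force: 20.0
```

Request:
{"method": "jog_arm", "body": {
  "motion": [
    [[-0.18,-0.03,0,0,0,0,1],[-0.36,-0.05,0,0,0,0,1],[-0.54,-0.08,0,0,0,0,1],[-0.72,-0.1,0,0,0,0,1],[-0.89,-0.13,0,0,0,0,1]]
  ]
}}

```text
time_s: 9.55
tool_pos: [0.5329, -0.0547, 0.1966]
tool_rot: [-179.9, -0.0, 98.4]
force: [0.5, 0.3, -1.3]
grip_width: 0.061
grasp_force: 20.0
```

Request:
{"method": "jog_arm", "body": {
  "motion": [
    [[-0.18,-0.03,0,0,0,0,1],[-0.36,-0.05,0,0,0,0,1],[-0.54,-0.08,0,0,0,0,1],[-0.72,-0.1,0,0,0,0,1],[-0.89,-0.13,0,0,0,0,1]]
  ]
}}

```text
time_s: 10.05
tool_pos: [0.5335, -0.1445, 0.1969]
tool_rot: [-179.9, -0.0, 98.4]
force: [-0.3, 0.3, -0.7]
grip_width: 0.0614
grasp_force: 20.0
```

Request:
{"method": "jog_arm", "body": {
  "motion": [
    [[-0.18,-0.03,0,0,0,0,1],[-0.36,-0.05,0,0,0,0,1],[-0.54,-0.08,0,0,0,0,1],[-0.72,-0.1,0,0,0,0,1],[-0.89,-0.13,0,0,0,0,1]]
  ]
}}

```text
time_s: 10.55
tool_pos: [0.5345, -0.2344, 0.1975]
tool_rot: [180.0, 0.0, 98.5]
force: [-0.5, -0.4, -1.3]
grip_width: 0.0612
grasp_force: 20.0
```

Request:
{"method": "jog_arm", "body": {
  "motion": [
    [[-0.22,-0.03,0,0,0,0,1],[-0.44,-0.06,0,0,0,0,1],[-0.64,-0.09,0,0,0,0,1],[-0.79,-0.12,0,0,0,0,1],[-0.89,-0.13,0,0,0,0,1]]
  ]
}}

```text
time_s: 11.05
tool_pos: [0.5341, -0.3249, 0.1973]
tool_rot: [-180.0, -0.0, 98.4]
force: [0.1, 0.8, -1.1]
grip_width: 0.0612
grasp_force: 20.0
```

Request:
{"method": "jog_arm", "body": {
  "motion": [
    [[0,0,0,0,0,0,1],[0,0,0,0,0,0,1],[0,0,0,0,0,0,1],[0,0,0,0,0,0,1]]
  ]
}}

```text
time_s: 11.45
tool_pos: [0.535, -0.3215, 0.1977]
tool_rot: [180.0, -0.0, 98.6]
force: [0.5, 0.7, -0.0]
grip_width: 0.0615
grasp_force: 20.0
```

```bash
python3 chk.py b
```

```text
[ 0.535  -0.3215  0.1977] [179.99  -0.    98.57] 0.061457138224007425 19.99964307240589 [ 0.5  0.7 -0. ] 11.45
scene 248 [[0.51, -0.317, 0.179], [0.555, -0.297, 0.204], [0.573, -0.289, 0.222]]
top 108 [[0.507, -0.318, 0.197], [0.527, -0.295, 0.22], [0.561, -0.289, 0.227]]
[176 137]
crop origin 96 77
```

View pics/b_crop.png

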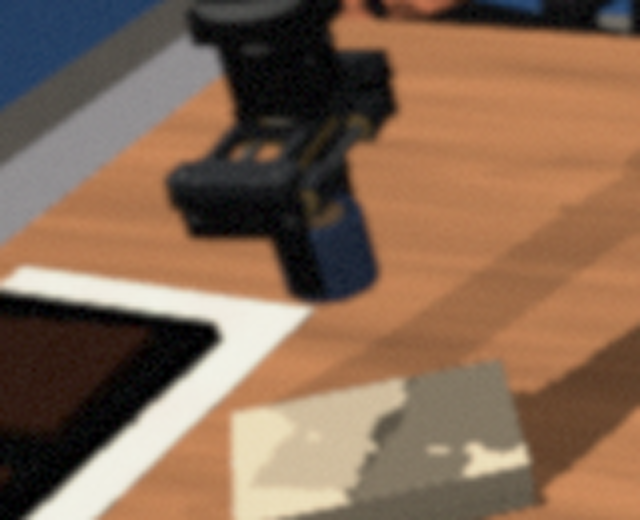

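The crop shows the roll upright in the jaws at (335,245), above the gift box. Its measured height is about 0.175 to 0.225 m, so the underside is about 13 cm above the lid. Lowering 32 mm and letting it settle.

Request:
{"method": "jog_arm", "body": {
  "motion": [
    [[0,0,0.06,0,0,0,1],[0,0,0.14,0,0,0,1],[0,0,0.22,0,0,0,1],[0.0,0.01,0.28,0,0,0,1],[0,0.01,0.32,0,0,0,1]]
  ]
}}

```text
time_s: 12.05
tool_pos: [0.5354, -0.3223, 0.1644]
tool_rot: [-180.0, -0.1, 98.5]
force: [-0.1, -0.1, -0.1]
grip_width: 0.0613
grasp_force: 20.0
```

Request:
{"method": "jog_arm", "body": {
  "motion": [
    [[0,0,0,0,0,0,1],[0,0,0,0,0,0,1],[0,0,0,0,0,0,1],[0,0,0,0,0,0,1],[0,0,0,0,0,0,1]]
  ]
}}

```text
time_s: 12.55
tool_pos: [0.5358, -0.3227, 0.1659]
tool_rot: [180.0, 0.0, 98.5]
force: [-1.3, -0.3, -0.5]
grip_width: 0.0611
grasp_force: 20.0
```

```bash
python3 chk.py c; python3 -c "
from h import *
print(abs(env.get_obs()['joint_velocities']).max())"
```

```text
[ 0.5358 -0.3227  0.1659] [1.7998e+02 3.0000e-02 9.8460e+01] 0.06114834400288741 19.999509442550334 [-1.3 -0.3 -0.5] 12.55
scene 226 [[0.515, -0.314, 0.146], [0.554, -0.298, 0.171], [0.574, -0.29, 0.19]]
top 105 [[0.509, -0.316, 0.158], [0.528, -0.296, 0.187], [0.559, -0.29, 0.195]]
[178 148]
crop origin 98 88
0.09173370317978127
```

View pics/c_scene.png

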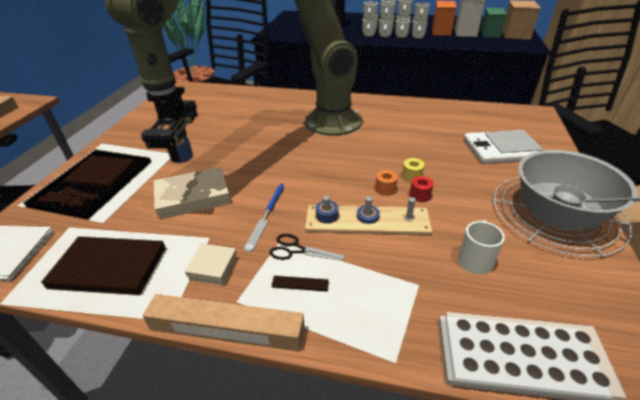

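The picture shows the broad roll's post empty at (411,208) and the other two rolls still at (327,211) and (368,212). Nothing else has moved. The roll is held still at (180,149) over the box, with its underside at z ≈ 0.142. Handing in.

```bash
python3 -c "
from h import *
print(env.sign_off())"
```

```text
the job is handed in; nothing more can be done
None
```

Job handed in at about 12.7 s: the broad roll is held upright and still about 10 cm above the middle of the gift box lid, with the other two rolls still on their posts and nothing else moved.

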